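# Close the mini centrifuge and start it

### The job

Start the small white bench centrifuge: push its open clear lid down with the fingertips until it is fully closed, without slamming it, then press the green start key lightly, let it spring back, and draw the hand clear. Push and touch only: grip and lift nothing. Leave the grey and red keys on either side of the green one, and everything else on the bench, alone.

Things in the scene. Friction and masses are not known exactly. Their poses are not given: they have to be found in the camera images.
- centrifuge: White mini centrifuge, 173 mm deep (x), 130 wide (y), 104 high when shut; stands firm. Origin: on the worktop under its middle; x to its back, y to its left seen from the robot, z up. Front, with the key panel (sloping 12 degrees, rising to the back), roughly faces the robot; behind it the top is flat at z = 57 mm with a dark collar (to z = 72, axis at x = 28) round the rotor, under the lid.
- lid (a joint): Lid hinge, rad: 0 fully closed, positive open (front edge swings up and back), limit 1.6; found at 0.55 to 0.85. The lid is a clear bluish dome, 117 mm in diameter, 31 high, with a blue rim and a blue tab at its front edge; 60 g. The hinge is stiff (0.09 N m): the lid stays where it is left; about 1 N at the tab moves it.
- lid_hinge (a point): Middle of the lid's hinge axis, at the back of the centrifuge: 84.5 mm behind its origin, 72 mm above the worktop. The axis runs along the centrifuge's y.
- lid_tab (a point): Middle of the outer (upper) face of the blue tab at the lid's front edge: 34 mm wide, 6 thick, reaching 10 mm beyond the rim. It lies 119 mm from the hinge axis, 6.5 mm outside the plane through axis and rim; with the lid closed it is 78.5 mm above the worktop. The frame turns with the lid: z outward normal, x to the hinge.
- start_key_top (a point): Centre of the top of the green start key (white triangle), the middle one of three round keys in a row, 18 mm in diameter, 36 mm apart, standing 7 mm out of the panel. z points out of the panel (12 degrees from vertical, leaning to the front). 63 mm in front of the centrifuge's origin, about 57 mm above the worktop.
- start_key (a joint): Travel of the green key into the panel, m: 0 released, 0.004 fully down. Spring: starts to move at 1.8 N, fully down at 5.8 N; springs back when released. It counts as pressed from 0.0025.
- pulse_key_top (a point): Centre of the top of the grey key (white ring), to the left of the green one as seen by the robot (+y side); same size. Not to be pressed.
- pulse_key (a joint): Travel of the grey key, m: 0 released, 0.004 down; same spring.
- stop_key_top (a point): Centre of the top of the red key (white square), to the right of the green one (-y side); same size. Not to be pressed.
- stop_key (a joint): Travel of the red key, m: 0 released, 0.004 down; same spring.
- vial_beige: Small amber-brown glass vial with black cap, 21 mm in diameter, 54 mm high, loose bystander. Origin under its middle.
- vial_white: Small pale clear glass vial with black cap, 21 mm in diameter, 54 mm high, loose bystander. Origin under its middle.
- dropper_red: Red dropper bottle with white nozzle, 24 mm in diameter, 79 mm high, loose bystander. Origin under its middle.
- timer: White timer with a display, standing on edge, 22 x 66 x 62 mm, loose bystander left of the centrifuge. Origin under its middle.
- sample_bottle: Milky plastic bottle with white cap, 50 mm in diameter, 90 mm high, loose bystander left of the centrifuge. Origin under its middle.
- pipette_bulb: Red rubber pipette bulb standing upright, 54 mm in diameter, 83 mm high, loose bystander. Origin under its middle.
- detergent_bottle: Blue clear bottle with white cap, 49 mm in diameter, 188 mm high, loose bystander near the stirrer. Origin under its middle.
- tape_roll: Roll of label tape lying flat, 78 mm in diameter, 19 mm high, loose bystander. Origin under its middle.

How it is judged:
By the outcome, as a careful person would: the job done as asked, in the order asked, and still so for the second after the job is handed in, with the robot touching nothing.
It also fails if it takes over 32 s, if anything falls off the work surface, if the arm or the gripper's body presses on something with over 40 N, if the wrist force passes 120 N, or if a joint passes its speed limit or range.

### The arm

A 6-joint arm with a two-finger parallel gripper is mounted at the origin on a cart in front of the work surface, level with it; the furniture and walls round the work are solid. World frame = base frame: x ahead of the robot, y to its left, z up, the work surface at z = 0. Lengths are in m, angles in rad, forces in N, time in s.
With the tool pointing down it reaches from about 0.3 to 0.875 m from the base axis. Payload 4.2 kg.
Tool frame: the origin (TCP) lies between the finger pads; the fingertips stand 8 mm ahead of it and the grasp point (between the pads) lies 11 mm behind it; z points along the fingers, y is the line along which they close (so a half turn about z gives the same grasp; the last joint's range is limited). The gripper opens to 85 mm and grips with 20 to 120 N. Pads are 22 mm wide; open, the fingers measure 114 mm over their backs; the gripper's body (76 mm by 85 mm) begins 54 mm behind the grasp point. The pads swing forward as they close: fully open they stand 13 mm farther back than shut.
Start: joints at [1.232, 0.32, 1.565, -0, 1.257, -0.02], TCP at [0.18, 0.546, 0.239] pointing down, gripper open.
Joint ranges: [-3.11, 3.11], [-0.84, 2.01], [0.21, 2.61], [-1.34, 4.49], [0.05, 2.63], [-2.56, 2.56]. Speed limits (rad/s): [2.57, 2.57, 3.14, 3.14, 3.14, 3.14].

### API

Orientations are given as a rotation vector (axis times angle).
In Python, from cell import get_state, grab_frame, order, spotter gives the robot as it stands.
- The arm moves only by the tool servo_tool, never from a script. Its argument "rows" is a list of rows, each a list of 7 numbers: the opening, from 0 (shut) to 1 (fully open), then the shift along the tool's x, y, z each as a share of 0.04 m, from -1 to 1, then the turn, a rotation vector about the tool's x, y, z each as a share of 6 degrees, from -1 to 1. In form: [[fingers, x, y, z, wx, wy, wz], ...]. A call has 1 to 10 rows; each row shifts and turns the commanded pose from where the row before left it, along the tool's axes as they then stand; what a row does not reach is not made up. A row lasts 1/12 s, in which the tool goes at most 41.7 mm and 7.16 degrees, less where a joint would pass 70% of its speed; a pose out of reach is approached as far as the arm can. A call with a number of a shift or a turn outside -1 to 1 is refused whole. A call with a gripper value outside its range is refused whole. The fingers move at their own pace and stop on an object; "force" is the grip in N (left out, the last holds). Time passes only in rows, so rows that do not move let the fingers close. It gives the time, the measured TCP pose, the force, the opening and the grip force at its end, in the units of the state.
- get_state(): the state, without advancing time (a new reading comes with each control period).
- grab_frame(name): name is "side" or "top"; returns a dict with "frame" (384x512x3 uint8, red, green, blue), "intrinsics" (3x3 intrinsics, pixels), "rvec" (rotation vector, rad) and "tvec" (3), from world to camera coordinates, as OpenCV has them. Camera axes: x right, y down, z forward; pixel columns grow to the right and rows downward; lengths in m; the calibration is good to about 2 mm. A picture is of the moment at which its call begins. There is no depth.
- order.hand_in(): hands the job in; it is judged then, once.
Trained networks look in the newest picture that a camera, given by its name, has taken for a name from the list of things; names that differ only in an ending like _2 or _b are one class to them, and where a whole thing is asked for, a point or a joint stands for the part that bears it (a point fixed in the world has none). Each returns a list of dicts, best first, with "conf" (0 to 1); they miss things now and then, are a little off and sometimes report something else, mostly with a low value. They report only what shows in the picture. A call takes as long as a camera call.
- spotter.spot_in(camera, label): "centre" ([x, y, z] in m, in the coordinates of the camera as it stood for that picture, good to about 4 mm: the middle of the surface that is visible of it).
The state is a dict: "time_s": time; "qpos": joint angles; "qd": joint speeds; "tau": joint torques, N m; "eef_pos": TCP position; "ee_rot": TCP orientation; "contact_force": force on the tool from outside, world axes, zero at the start; "ft_torque": the same for the moment, N m; "width": finger opening in m; "finger_force": force on a finger pad.
Only numpy, scipy, OpenCV 4.12 (cv2) and the standard library are available. Lean on these libraries where they do the work, as an engineer would, in place of code of your own. Each camera call takes 0.05 s, during which the arm holds its last target. There are 200 camera calls.

## Working session

There is one attempt and no reset: what is moved stays moved. The work goes in short steps, Python scripts to look and compute and a tool call to move; the robot and the scene stay as the last step left them, time stands still between calls to the robot, and variables do not carry over. Pictures are saved under pics/ and viewed, at most 10 in all, crops included, and the job is handed in when it is done.

Besides the shell and the picture viewer there is one more tool, called after ">>>" as a command line: name --pt "numbers of a row" for each row, then --argument value for the rest. servo_tool: Moves the arm, as the interface text tells. Its arguments: {"type":"object","properties":{"rows":{"type":"array"},"force":{"type":"number"}},"required":["rows"]}

```bash
mkdir -p pics; ls; cat > h.py <<'E'
import numpy as np, cv2
from cell import get_state, grab_frame, order, spotter
def cam(n):
    f=grab_frame(n); R=cv2.Rodrigues(np.array(f["rvec"],float))[0]; return f,R,np.array(f["tvec"],float).ravel(),np.array(f["intrinsics"])
def save(f,name,box=None,s=1):
    im=f["frame"][:,:,::-1]
    if box: im=im[box[1]:box[3],box[0]:box[2]]
    cv2.imwrite("pics/"+name,cv2.resize(im,None,fx=s,fy=s,interpolation=cv2.INTER_CUBIC))
def proj(f,P): 
    return cv2.projectPoints(np.array(P,float).reshape(-1,1,3),np.array(f["rvec"],float),np.array(f["tvec"],float),np.array(f["intrinsics"]),None)[0].reshape(-1,2)
E
cat > a.py <<'E'
from h import *
s=get_state(); print(s)
for c in("side","top"):
    f,R,t,K=cam(c); save(f,c+"0.png"); print(c,"pos",(-R.T@t).round(3))
    for l in("centrifuge","lid","lid_hinge","lid_tab","start_key_top","pulse_key_top","stop_key_top","timer","sample_bottle","vial_beige","vial_white","dropper_red","pipette_bulb"):
        for d in spotter.spot_in(c,l)[:2]: print(l,round(d["conf"],2),(R.T@(np.array(d["centre"])-t)).round(4))
E
python3 a.py; cd pics; python3 -c "
import cv2,numpy as np
a=cv2.imread('side0.png');b=cv2.imread('top0.png');cv2.imwrite('both.png',cv2.resize(np.vstack([a,b]),(400,600)))"
```

```text
pics
{'time_s': 0.0, 'qpos': array([ 1.23201573e+00,  3.20311001e-01,  1.56570171e+00,  3.69063379e-05,
        1.25738976e+00, -1.99836557e-02]), 'qd': array([-2.14190668e-03, -6.66219371e-04, -1.85496319e-05, -1.38660803e-04,
        4.69886154e-04, -1.56827652e-05]), 'tau': array([-1.48852756e-03, -4.15514910e+01, -2.34159869e+01, -1.17741415e-04,
        8.14005471e-03,  4.64054608e-07]), 'eef_pos': array([0.18004293, 0.54559126, 0.23846247]), 'ee_rot': array([-4.98607955e-01, -3.10140951e+00,  2.78709332e-03]), 'contact_force': array([ 0.11666386, -0.56466986, -0.4476443 ]), 'ft_torque': array([ 0.02121459,  0.00948284, -0.03767408]), 'finger_force': 0.0, 'width': 0.08518399727919163}
side pos [ 0.185 -0.568  0.674]
centrifuge 0.71 [0.4941 0.3435 0.0597]
centrifuge 0.33 [0.4918 0.5482 0.0402]
lid 0.59 [0.5264 0.3522 0.1529]
lid_hinge 0.6 [0.4932 0.3446 0.0565]
lid_hinge 0.21 [0.5276 0.3512 0.1529]
lid_tab 0.63 [0.5239 0.3521 0.1513]
start_key_top 0.16 [0.4129 0.1217 0.0318]
stop_key_top 0.52 [0.5272 0.3524 0.1533]
timer 0.81 [0.4924 0.5506 0.0352]
sample_bottle 0.72 [0.5551 0.536  0.0384]
vial_beige 0.49 [0.4119 0.1217 0.0294]
vial_white 0.62 [0.4909 0.5501 0.0365]
dropper_red 0.59 [0.4046 0.1935 0.0381]
dropper_red 0.47 [0.4913 0.5492 0.0386]
pipette_bulb 0.7 [ 0.4296 -0.0675  0.0436]
top pos [0.337 0.216 1.338]
centrifuge 0.89 [0.4913 0.3685 0.0569]
lid 0.59 [0.5305 0.3805 0.1437]
lid_hinge 0.87 [0.4896 0.3629 0.0565]
lid_tab 0.76 [0.5308 0.3795 0.1413]
stop_key_top 0.25 [0.4893 0.3645 0.0587]
sample_bottle 0.24 [0.5319 0.3806 0.1411]
vial_beige 0.41 [0.4094 0.1329 0.0366]
vial_white 0.52 [0.4419 0.164  0.0408]
dropper_red 0.47 [0.4032 0.1973 0.0633]
pipette_bulb 0.6 [ 0.4392 -0.0488  0.0443]
pipette_bulb 0.31 [0.5554 0.5289 0.0451]
```

View pics/side0.png

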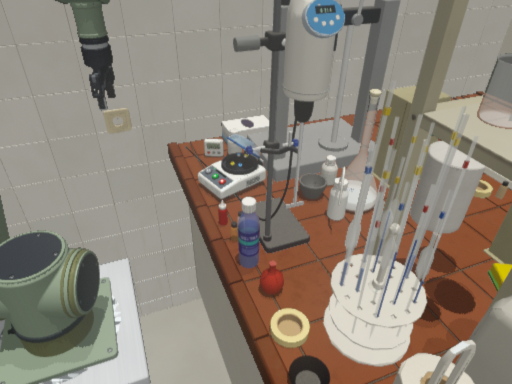

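View pics/top0.png

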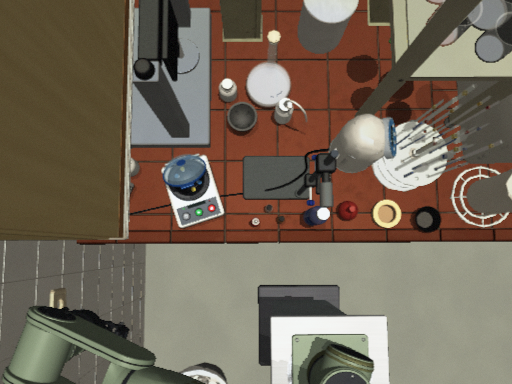

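Side: centrifuge near (233,173), keys at its front, timer just left behind it. Top: centrifuge near (193,190), keys near (187,215), (198,212), (211,208). I'll find the keys by colour and fit the pose.

```bash
cat > b.py <<'E'
from h import *
fs={c:cam(c) for c in("side","top")}
boxes={"side":(190,130,280,205),"top":(150,145,235,235)}
for c,(f,R,t,K) in fs.items():
    im=f["frame"]; hsv=cv2.cvtColor(im,cv2.COLOR_RGB2HSV); b=boxes[c]
    m=np.zeros(im.shape[:2],np.uint8); m[b[1]:b[3],b[0]:b[2]]=1
    for n,g in(("green",(hsv[...,0]>50)&(hsv[...,0]<85)&(hsv[...,1]>110)&(hsv[...,2]>60)),("red",((hsv[...,0]>170)|(hsv[...,0]<5))&(hsv[...,1]>150)&(hsv[...,2]>120))):
        k,lab,st,ce=cv2.connectedComponentsWithStats((g&(m>0)).astype(np.uint8))
        for i in range(1,k):
            if st[i,4]>4: print(c,n,ce[i].round(1),st[i,4])
a=cv2.resize(fs["side"][0]["frame"][130:205,190:280,::-1],(540,450),interpolation=cv2.INTER_CUBIC)
a2=cv2.resize(fs["top"][0]["frame"][150:230,155:231,::-1],(428,450),interpolation=cv2.INTER_CUBIC)
cv2.imwrite("pics/c1.png",cv2.resize(np.hstack([a,a2]),None,fx=.82,fy=.82))
E
python3 b.py
```

```text
side green [215. 176.] 17
side red [222.2 182. ] 8
top green [198.3 211.9] 32
top red [210.9 207.7] 23
```

View pics/c1.png

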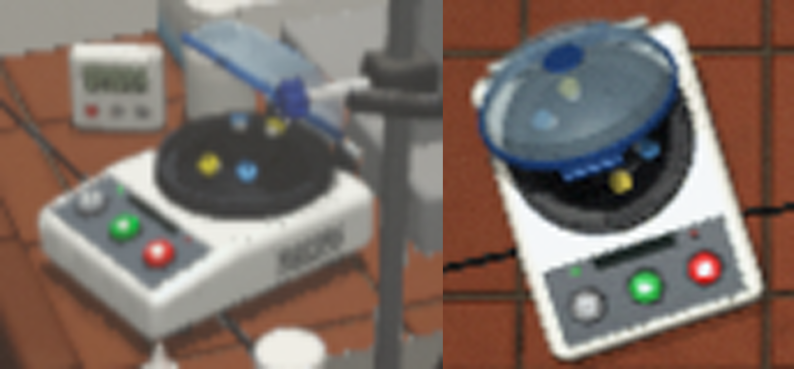

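The crop shows the keys clearly in both views (top: grey 186,216; green 198,212; red 211,208). The lid tab is near (187,187) in top and (227,138) in side. Next I fit the pose and lid angle, then check them by overlay.

```bash
cat > fit.py <<'E'
from h import *
from scipy.optimize import least_squares
def pts(p):
    x,y,w,q=p; c,s=np.cos(w),np.sin(w)
    r=lambda P: np.array([x+c*P[0]-s*P[1],y+s*P[0]+c*P[1],P[2]])
    tab=lambda yy,d=119,n=6.5: r([.0845-(d*np.cos(q)+n*np.sin(q)*1)/1e3*1, yy, .072+(d*np.sin(q)+n*np.cos(q))/1e3]) 
    return r,tab
def tabp(p,d=.119,n=.0065,yy=0):
    r,_=pts(p); q=p[3]; return r([.0845-d*np.cos(q)+n*np.sin(q),yy,.072+d*np.sin(q)+n*np.cos(q)])
if __name__=="__main__":
    fs={c:cam(c)[0] for c in("side","top")}
    obs=[("top","k",0,(198.4,211.9)),("top","k",-.036,(211.1,207.7)),("top","k",.036,(185.8,215.7)),("side","k",0,(214.9,175.9)),("side","k",-.036,(222.,181.6)),("side","k",.036,(208,171)),
     ("top","t",0,(187.2,186.5))]
    def res(p):
        r,_=pts(p); o=[]
        for c,k,yy,uv in obs:
            P=r([-.063,yy,.056]) if k=="k" else tabp(p)
            o+=list(proj(fs[c],P)[0]-uv)
        return o
    s=least_squares(res,[.49,.36,0.3,.7],loss="soft_l1"); print(s.x.round(4),np.array(res(s.x)).round(1))
    p=s.x; np.save("p.npy",p); print("tab",tabp(p).round(4),"key",pts(p)[0]([-.063,0,.057]).round(4))
    ims=[]
    for c,b,sc in(("side",(190,130,280,205),4.9),("top",(155,150,231,230),4.6)):
        im=cv2.resize(np.ascontiguousarray(fs[c]["frame"][b[1]:b[3],b[0]:b[2],::-1]),None,fx=sc,fy=sc,interpolation=cv2.INTER_CUBIC)
        r=pts(p)[0]
        base=[r([a,d,0.]) for a,d in((-.0865,-.065),(-.0865,.065),(.0865,.065),(.0865,-.065),(-.0865,-.065))]
        top=[r([a,d,.057]) for a,d in((0,-.065),(.0865,-.065),(.0865,.065),(0,.065))]
        th=np.linspace(0,2*np.pi,40); lid=[tabp(p,.0545+.0585*np.cos(a),0,.0585*np.sin(a)) for a in th]
        tb=[tabp(p,dd,.0065,yy) for dd,yy in((.113,-.017),(.124,-.017),(.124,.017),(.113,.017))]
        for L,col in((base,(0,255,255)),(top,(255,0,255)),(lid,(0,255,0)),(tb,(0,0,255))):
            q=((proj(fs[c],L)+.5-np.array(b[:2]))*sc).astype(np.int32); cv2.polylines(im,[q],False,col,1)
        ims.append(im[:366])
    h=min(i.shape[0] for i in ims); cv2.imwrite("pics/fit.png",np.hstack([i[:h] for i in ims]))
E
python3 fit.py
```

```text
[0.4935 0.3713 0.3213 0.6796] [ 0.4 -0.4  0.5 -0.5  0.3  0.1 -0.5 -0.9 -0.5 -1.4 -0.5 -1.   0.3 -0.1]
tab [0.4897 0.37   0.1518] key [0.4337 0.3514 0.057 ]
```

View pics/fit.png

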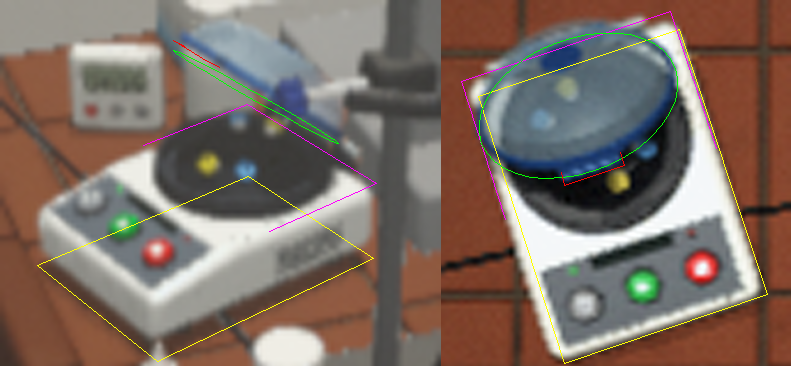

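Fit holds to about 1 px (lid angle ~0.70–0.73). The plan is to shut the fingers, turn the tool to match the centrifuge, and follow the tab's arc down.

```bash
cat > go.py <<'E'
from fit import *
p=np.load("p.npy")
def plan(P,tilt=0):
    "P: wanted fingertip position, world; tilt (deg): tool tips into the panel"
    r=pts(p)[0]; o=r([0,0,0]); ex=r([1,0,0])-o; ey=r([0,1,0])-o; ez=np.array([0,0,1.]); a=np.radians(tilt)
    z=np.sin(a)*ex-np.cos(a)*ez; R=np.c_[np.cross(ey,z),ey,z]
    s=get_state(); Rc=cv2.Rodrigues(s["ee_rot"])[0]; tip=s["eef_pos"]+.008*Rc[:,2]
    rot=cv2.Rodrigues(Rc.T@R)[0].ravel()/np.radians(6)
    print("tip",tip.round(4),"local",(np.array([ex,ey,ez])@(tip-o)).round(4),"turn",rot.round(2),"shift after turn",(R.T@(np.array(P)-.008*z-s["eef_pos"])/.04).round(3))
E
python3 -c "
from go import *
L=lambda q,dz=0: pts(p)[0]([.0845-.125*np.cos(q)+.0065*np.sin(q),0,.072+.125*np.sin(q)+.0065*np.cos(q)+dz])
plan(L(.72,.05))
prev=None
for q in np.r_[.72:0:10j,0]: print(round(q,2),L(q).round(4))
"
```

```text
tip [0.1802 0.546  0.2313] local [-0.2421  0.2647  0.2313] turn [ 0.    0.   -6.11] shift after turn [-5.922 -6.618  0.551]
0.72 [0.4886 0.3697 0.1593]
0.64 [0.4822 0.3675 0.1519]
0.56 [0.4765 0.3656 0.1439]
0.48 [0.4713 0.3639 0.1355]
0.4 [0.4668 0.3624 0.1267]
0.32 [0.463  0.3612 0.1175]
0.24 [0.4599 0.3601 0.108 ]
0.16 [0.4576 0.3593 0.0983]
0.08 [0.4559 0.3588 0.0885]
0.0 [0.4551 0.3585 0.0785]
0.0 [0.4551 0.3585 0.0785]
```

>>> servo_tool --pt "0 0 0 0 0 0 -1" --pt "0 0 0 0 0 0 -1" --pt "0 0 0 0 0 0 -1" --pt "0 0 0 0 0 0 -1" --pt "0 0 0 0 0 0 -1" --pt "0 0 0 0 0 0 -1" --pt "0 0 0 0 0 0 -0.1"

```text
time_s: 2.18
eef_pos: [0.1802, 0.5461, 0.2393]
ee_rot: [-0.504, 3.101, 0.0]
contact_force: [0.1, 0.6, -0.5]
width: 0.0006
finger_force: 0.0
```

```bash
python3 -c "
from go import *
L=lambda q,dz=0: pts(p)[0]([.0845-.125*np.cos(q)+.0065*np.sin(q),0,.072+.125*np.sin(q)+.0065*np.cos(q)+dz])
plan(L(.72,.045)); print(get_state())
"
```

```text
tip [0.1802 0.5461 0.2313] local [-0.2421  0.2648  0.2313] turn [0.   0.   0.01] shift after turn [-5.922 -6.619  0.676]
{'time_s': 2.1833, 'qpos': array([ 1.23201241e+00,  3.19597362e-01,  1.56447861e+00,  3.34010515e-05,
        1.25735924e+00, -6.60893651e-01]), 'qd': array([-0.00207587,  0.00228979, -0.00125341, -0.00049303,  0.00036981,
       -0.00036677]), 'tau': array([ 1.86792655e-03, -4.15499604e+01, -2.34464282e+01, -1.31770012e-03,
        2.44839512e-04, -5.62758017e-01]), 'eef_pos': array([0.18021375, 0.54606718, 0.23934778]), 'ee_rot': array([-5.03760663e-01,  3.10089191e+00,  2.40974320e-04]), 'contact_force': array([ 0.06467077,  0.59577914, -0.53447327]), 'ft_torque': array([-0.0095071 ,  0.01718971,  0.02317514]), 'finger_force': 0.0, 'width': 0.0005540026914057557}
```

>>> servo_tool --pt "0 -0.4 -0.45 0 0 0 0" --pt "0 -0.6 -0.7 0 0 0 0" --pt "0 -0.6 -0.7 0 0 0 0" --pt "0 -0.6 -0.7 0 0 0 0" --pt "0 -0.6 -0.7 0 0 0 0" --pt "0 -0.6 -0.7 0 0 0 0" --pt "0 -0.6 -0.7 0 0 0 0" --pt "0 -0.6 -0.7 0 0 0 0" --pt "0 -0.6 -0.6 0 0 0 0" --pt "0 -0.4 -0.4 0 0 0 0"

```text
time_s: 3.02
eef_pos: [0.4754, 0.3735, 0.2393]
ee_rot: [-0.493, 3.102, -0.001]
contact_force: [0.7, 0.9, 0.2]
width: 0.0002
finger_force: 0.0
```

>>> servo_tool --pt "0 -0.3 -0.2 0.2 0 0 0" --pt "0 -0.1 -0.1 0.2 0 0 0" --pt "0 0 0 0 0 0 0" --pt "0 0 0 0 0 0 0"

```text
time_s: 3.35
eef_pos: [0.4904, 0.3693, 0.222]
ee_rot: [0.5, -3.098, 0.001]
contact_force: [-0.1, -0.7, -0.3]
width: 0.0002
finger_force: 0.0
```

```bash
cat > L.py <<'E'
from go import *
L=lambda q,dz=0: pts(p)[0]([.0845-.125*np.cos(q)+.0065*np.sin(q),0,.072+.125*np.sin(q)+.0065*np.cos(q)+dz])
E
python3 -c "
from L import *
plan(L(.72,.012)); print(get_state()['contact_force'])
f,R,t,K=cam('side');save(f,'s2.png',(180,90,290,200),4)
"
```

```text
tip [0.4903 0.3693 0.214 ] local [-0.0036 -0.0009  0.214 ] turn [-0.   -0.03 -0.01] shift after turn [0.039 0.023 1.067]
[-0.13103512 -0.68148161 -0.31106405]
```

View pics/s2.png

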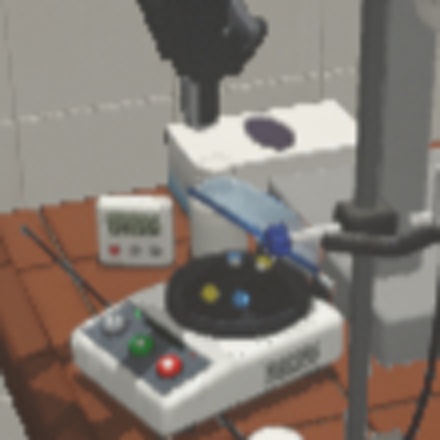

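The tip hangs right above the tab (crop: tip at 200,122, tab at 195,190). Now I lower it and follow the arc.

>>> servo_tool --pt "0 0.04 0.02 0.4 0 0 0" --pt "0 0 0 0.4 0 0 0" --pt "0 0 0 0.2 0 0 0" --pt "0 0 0 0.15 0 0 0" --pt "0 0 0 0.12 0 0 0" --pt "0 0 0 0.1 0 0 0" --pt "0 0.08 0 0.09 0 0 0" --pt "0 0.08 0 0.09 0 0 0" --pt "0 0.08 0 0.1 0 0 0" --pt "0 0.08 0 0.1 0 0 0"

```text
time_s: 4.23
eef_pos: [0.4777, 0.3653, 0.1534]
ee_rot: [-0.5, 3.1, 0.001]
contact_force: [1.0, -0.1, 0.5]
width: 0.0001
finger_force: 0.3
```

```bash
python3 -c "
from L import *
plan(L(.56)); print(get_state()['contact_force'])
f,R,t,K=cam('side');save(f,'s3.png',(180,90,290,200),4)
"
```

```text
tip [0.4777 0.3653 0.1454] local [-0.0169 -0.0007  0.1454] turn [ 0.    0.01 -0.01] shift after turn [0.027 0.017 0.036]
[ 0.99809534 -0.06280423  0.49197264]
```

View pics/s3.png

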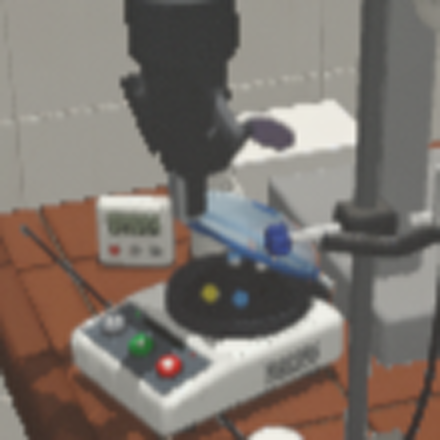

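The lid moves with the tip (tab about 8 px lower in the crop, tip on its front edge), so I continue.

>>> servo_tool --pt "0 0.06 0 0.11 0 0 0" --pt "0 0.06 0 0.11 0 0 0" --pt "0 0.06 0 0.11 0 0 0" --pt "0 0.05 0 0.11 0 0 0" --pt "0 0.05 0 0.11 0 0 0" --pt "0 0.04 0 0.11 0 0 0" --pt "0 0.04 0 0.11 0 0 0" --pt "0 0.04 0 0.11 0 0 0" --pt "0 0.03 0 0.11 0 0 0" --pt "0 0.03 0 0.11 0 0 0"

```text
time_s: 5.12
eef_pos: [0.4603, 0.3595, 0.1089]
ee_rot: [-0.5, 3.101, 0.0]
contact_force: [-0.7, -0.1, 0.2]
width: -0.0
finger_force: 0.3
```

```bash
python3 -c "
from L import *
plan(L(.08)); print(get_state()['contact_force'])
"
```

```text
tip [0.4603 0.3595 0.1009] local [-0.0353 -0.0007  0.1009] turn [ 0.    0.   -0.01] shift after turn [0.108 0.018 0.31 ]
[-0.73704945 -0.13086183  0.21870343]
```

>>> servo_tool --pt "0 0.02 0 0.09 0 0 0" --pt "0 0.02 0 0.08 0 0 0" --pt "0 0.02 0 0.07 0 0 0" --pt "0 0.01 0 0.06 0 0 0" --pt "0 0.01 0 0.05 0 0 0" --pt "0 0 0 0.04 0 0 0" --pt "0 0 0 0.04 0 0 0" --pt "0 0 0 0.03 0 0 0" --pt "0 0 0 0.03 0 0 0" --pt "0 0 0 0 0 0 0"

```text
time_s: 5.95
eef_pos: [0.4572, 0.3585, 0.0895]
ee_rot: [0.5, -3.101, 0.0]
contact_force: [-0.1, 1.2, 0.9]
width: 0.0001
finger_force: 0.0
```

>>> servo_tool --pt "0 0 0 0.03 0 0 0" --pt "0 0 0 0.02 0 0 0" --pt "0 0 0 0 0 0 0"

```text
time_s: 6.2
eef_pos: [0.4573, 0.3585, 0.0876]
ee_rot: [-0.5, 3.101, 0.0]
contact_force: [0.5, 0.1, -0.3]
width: 0.0003
finger_force: 0.0
```

>>> servo_tool --pt "0 0 0 0.02 0 0 0" --pt "0 0 0 0.02 0 0 0" --pt "0 0 0 0 0 0 0"

```text
time_s: 6.45
eef_pos: [0.4573, 0.3585, 0.0865]
ee_rot: [-0.5, 3.101, 0.0]
contact_force: [-0.5, -0.8, 3.6]
width: 0.0001
finger_force: 1.4
```

>>> servo_tool --pt "0 0 0 0.02 0 0 0" --pt "0 0 0 0.02 0 0 0" --pt "0 0 0 0 0 0 0"

```text
time_s: 6.7
eef_pos: [0.4573, 0.3586, 0.0863]
ee_rot: [-0.5, 3.101, 0.001]
contact_force: [-3.0, -2.3, 10.4]
width: 0.0
finger_force: 5.7
```

Firm stop at tip z = 78.3 mm: the lid is closed. Lift off and check.

>>> servo_tool --pt "0 0 0 -0.1 0 0 0" --pt "0 0 0 -0.4 0 0 0" --pt "0 0.3 0 -0.4 0 0 0" --pt "0 0.3 0 0 0 0 0" --pt "0 0 0 0 0 1 0" --pt "0 0 0 0 0 1 0" --pt "0 0 0 0 0 0 0"

```text
time_s: 7.28
eef_pos: [0.4371, 0.3518, 0.1195]
ee_rot: [0.466, -2.897, 0.048]
contact_force: [0.8, 0.3, 0.3]
width: 0.0001
finger_force: 0.0
```

```bash
python3 -c "
from L import *
r=pts(p)[0]; n=np.array([-np.sin(np.radians(12)),0,np.cos(np.radians(12))])
plan(r(np.array([-.063,0,.057])+.015*n),12); print(get_state()['contact_force'])
f,R,t,K=cam('side');g,_,_,_=cam('top')
a=cv2.resize(f['frame'][110:205,185:280,::-1],(390,390));b=cv2.resize(g['frame'][150:235,150:235,::-1],(390,390));cv2.imwrite('pics/s4.png',np.hstack([a,b]))
"
```

```text
tip [0.4355 0.3513 0.1117] local [-0.0614 -0.0006  0.1117] turn [ 0.   -4.   -0.02] shift after turn [0.406 0.016 0.937]
[0.75312035 0.301823   0.2580538 ]
```

View pics/s4.png

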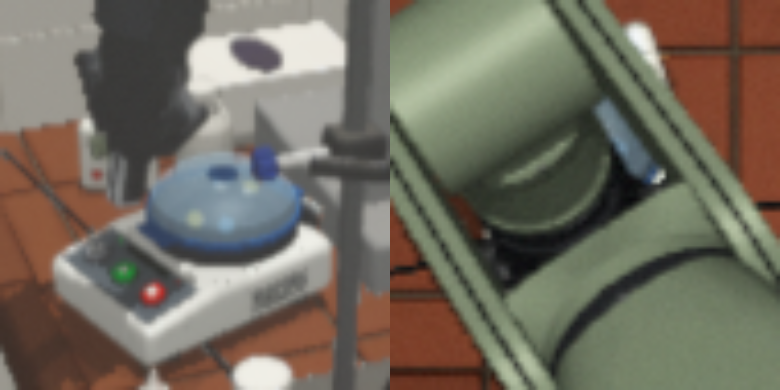

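The lid sits fully shut on its collar. I tilted the wrong way, so I reverse that and go above the green key.

>>> servo_tool --pt "0 0 0 0 0 -1 0" --pt "0 0 0 0 0 -1 0" --pt "0 0 0 0 0 -1 0" --pt "0 0 0 0 0 -1 0" --pt "0 0.2 0 0 0 0 0" --pt "0 0.2 0.02 0.3 0 0 0" --pt "0 0 0 0.3 0 0 0" --pt "0 0 0 0.2 0 0 0" --pt "0 0 0 0 0 0 0" --pt "0 0 0 0 0 0 0"

```text
time_s: 8.22
eef_pos: [0.4258, 0.3489, 0.0856]
ee_rot: [-0.467, 2.898, 0.049]
contact_force: [0.6, -0.7, 1.4]
width: -0.0
finger_force: 0.0
```

```bash
python3 -c "
from L import *
r=pts(p)[0]; n=np.array([-np.sin(np.radians(12)),0,np.cos(np.radians(12))])
plan(r(np.array([-.063,0,.057])),12); print(get_state()['contact_force'])
f,R,t,K=cam('side');save(f,'s5.png',(190,130,260,200),7)
"
```

```text
tip [0.4274 0.3494 0.0778] local [-0.0697  0.0001  0.0778] turn [-0.   -0.01 -0.01] shift after turn [-0.055 -0.002  0.544]
[ 0.59116664 -0.73200976  1.42441376]
```

View pics/s5.png

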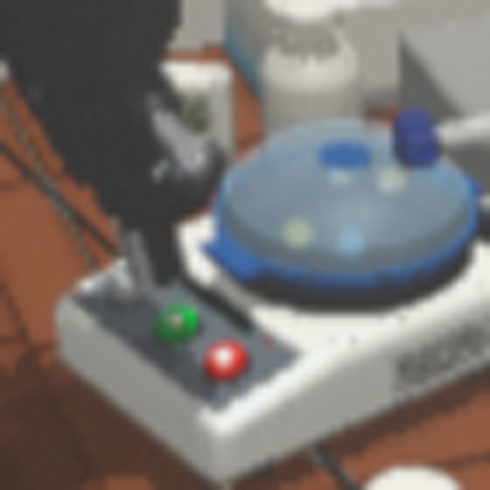

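The tip hangs over the green key, slightly above and left in the view, as expected for 20 mm height. It stays well clear of the grey and red keys. Descend along the panel normal.

>>> servo_tool --pt "0 -0.05 0 0.15 0 0 0" --pt "0 0 0 0.15 0 0 0" --pt "0 0 0 0.1 0 0 0" --pt "0 0 0 0.05 0 0 0" --pt "0 0 0 0.04 0 0 0" --pt "0 0 0 0 0 0 0" --pt "0 0 0 0 0 0 0"

```text
time_s: 8.85
eef_pos: [0.4315, 0.3508, 0.0671]
ee_rot: [-0.467, 2.897, 0.049]
contact_force: [0.7, -0.4, 1.1]
width: -0.0001
finger_force: 0.0
```

>>> servo_tool --pt "0 0 0 0.02 0 0 0" --pt "0 0 0 0.02 0 0 0" --pt "0 0 0 0 0 0 0" --pt "0 0 0 0 0 0 0"

```text
time_s: 9.18
eef_pos: [0.4317, 0.3509, 0.0656]
ee_rot: [-0.467, 2.897, 0.049]
contact_force: [-0.2, -0.1, -0.7]
width: 0.0001
finger_force: 0.0
```

```bash
python3 -c "
from L import *
r=pts(p)[0]
plan(r(np.array([-.063,0,.057])),12); s=get_state(); print(s['contact_force'],s['finger_force'])
"
```

```text
tip [0.4333 0.3514 0.0578] local [-0.0634  0.0001  0.0578] turn [-0.    0.   -0.01] shift after turn [-0.006 -0.003  0.021]
[-0.17972631 -0.07364453 -0.74555416] 0.0
```

>>> servo_tool --pt "0 0 0 0.02 0 0 0" --pt "0 0 0 0.02 0 0 0" --pt "0 0 0 0 0 0 0"

```text
time_s: 9.43
eef_pos: [0.4322, 0.3511, 0.0641]
ee_rot: [-0.468, 2.897, 0.049]
contact_force: [-1.6, 0.2, 1.7]
width: 0.0002
finger_force: 1.1
```

>>> servo_tool --pt "0 0 0 0.02 0 0 0" --pt "0 0 0 0 0 0 0"

```text
time_s: 9.6
eef_pos: [0.4323, 0.3511, 0.0634]
ee_rot: [-0.467, 2.897, 0.05]
contact_force: [-0.3, -0.3, 3.5]
width: -0.0
finger_force: 1.5
```

>>> servo_tool --pt "0 0 0 0.02 0 0 0" --pt "0 0 0 0 0 0 0"

```text
time_s: 9.77
eef_pos: [0.4325, 0.3512, 0.0626]
ee_rot: [-0.467, 2.897, 0.05]
contact_force: [-0.2, -1.1, 3.7]
width: 0.0004
finger_force: 1.9
```

>>> servo_tool --pt "0 0 0 0.02 0 0 0" --pt "0 0 0 0 0 0 0"

```text
time_s: 9.93
eef_pos: [0.4327, 0.3512, 0.0618]
ee_rot: [-0.467, 2.897, 0.049]
contact_force: [-0.9, -1.4, 4.9]
width: -0.0
finger_force: 2.3
```

>>> servo_tool --pt "0 0 0 0.02 0 0 0" --pt "0 0 0 0 0 0 0"

```text
time_s: 10.1
eef_pos: [0.4328, 0.3512, 0.061]
ee_rot: [-0.467, 2.897, 0.049]
contact_force: [-1.4, -1.8, 4.9]
width: -0.0003
finger_force: 2.7
```

The force follows the spring line (about 5.4 N, so about 3.6 mm travel): the key is pressed. Release it and withdraw.

>>> servo_tool --pt "0 0 0 -0.05 0 0 0" --pt "0 0 0 -0.1 0 0 0" --pt "0 0 0 -0.2 0 0 0" --pt "0 0 0 -0.5 0 0 0" --pt "0 0 0 -0.8 0 0 0" --pt "0 0.2 0 -0.8 0 0 0" --pt "0 0.5 0.3 -0.8 0 0 0" --pt "0 0.5 0.5 -0.4 0 0 0" --pt "0 0.6 0.5 0 0 0 0" --pt "0 0.6 0.5 0 0 0 0"

```text
time_s: 10.93
eef_pos: [0.2912, 0.3809, 0.1855]
ee_rot: [-0.465, 2.895, 0.053]
contact_force: [-0.2, 1.1, -0.3]
width: 0.0001
finger_force: 0.0
```

>>> servo_tool --pt "0 0.7 0.5 0 0 0 0" --pt "0 0.7 0.5 0 0 0 0" --pt "0 0.6 0.4 0 0 0 0" --pt "0 0.3 0.2 0 0 0 0" --pt "0 0 0 0 0 0 0" --pt "0 0 0 0 0 0 0"

```text
time_s: 11.43
eef_pos: [0.186, 0.4128, 0.1647]
ee_rot: [-0.471, 2.896, 0.049]
contact_force: [0.6, -0.5, -0.2]
width: 0.0004
finger_force: 0.0
```

```bash
python3 -c "
from L import *
s=get_state(); print(s['contact_force'],s['eef_pos'],s['time_s'])
f,R,t,K=cam('side');g,_,_,_=cam('top')
a=cv2.resize(f['frame'][110:205,185:280,::-1],(390,390));b=cv2.resize(g['frame'][145:235,145:235,::-1],(390,390));cv2.imwrite('pics/s6.png',np.hstack([a,b]))
"
```

```text
[ 0.64189991 -0.54690206 -0.16129699] [0.18597692 0.41278668 0.16471679] 11.4333
```

View pics/s6.png

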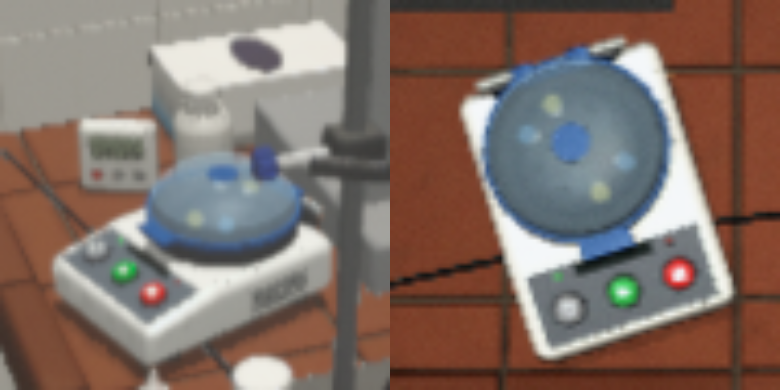

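The lid is flat and shut, all three keys are up, the hand is clear, and nothing else has moved.

```bash
python3 -c "
from cell import order; print(order.hand_in())"
```

```text
the job is handed in; nothing more can be done
None
```

I closed the lid gently to a firm stop, pressed the green key about 3.6 mm (about 5.4 N) and let it spring back, drew the hand clear, and handed the job in at about 11.5 s; the hand-in returned no verdict.

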